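# Close up a key-shop job box

### The job

Put the yellow car-key remote into the open blue box, then put the blue lid on the box so that it sits flat and fully down with its plug inside the box's mouth. Leave the black remote where it lies; the red lid is not wanted.

Things in the scene. Friction and masses are not known exactly. Their poses are not given: they have to be found in the camera images.
- job_box: Open-topped blue plastic box, fixed to the bench: 130 (x) x 105 (y) x 60 mm high outside, walls and floor 5 mm, so its mouth is 120 x 95 mm and 55 mm deep. Origin at the centre of its underside, on the bench; x along its longer side, z up.
- blue_lid: Loose blue lid on the bench, 0.1-0.2 kg. From below: plug 100 (x) x 75 (y) x 10 mm for the box mouth (10 mm spare all round), flange 142 x 117 x 5 mm that rests on the rim, white upright grip 64 (x) x 16 (y) x 30 mm, 15 to 45 mm above the origin. Origin: centre of the plug's underside, z up; seated, 50 mm above the box's origin, either way round. A like red lid lies across the bench.
- yellow_remote: Loose yellow car-key remote with two black buttons and one red, about 45 g, lying flat on the bench: 62 (x) x 36 (y) x 16 mm high. Origin at the centre of its underside; x along its length, z up. It may lie in the box any way.
- black_remote: Black car-key remote of the same shape, size and origin as the yellow one, to be left where it lies.
Not all that is in view belongs to the job. Several things have the shape of the yellow_remote; the one meant has the colours described above.

How it is judged:
By the outcome, as a careful person would: the job done as asked, in the order asked, and still so for the second after the job is handed in, with the robot touching nothing.
It also fails if it takes over 61 s, if anything falls off the work surface, if the arm or the gripper's body presses on something with over 40 N, if the wrist force passes 120 N, or if a joint passes its speed limit or range.

### The arm

A 7-joint arm with a two-finger parallel gripper is mounted at the origin on the work surface. World frame = base frame: x ahead of the robot, y to its left, z up, the work surface at z = 0. Lengths are in mm, angles in rad, forces in N, time in s.
With the tool pointing down it reaches from about 400 to 875 mm from the base axis. Payload 4.4 kg.
Tool frame: the origin (TCP) lies where the fingers leave the gripper's body, on its centre line; the fingertips stand 73 mm ahead of it and the grasp point (between the pads) lies 54 mm ahead of it; z points along the fingers, y is the line along which they close (so a half turn about z gives the same grasp; the last joint's range is limited). The gripper opens to 85 mm and grips with 20 to 120 N. Pads are 22 mm wide; open, the fingers measure 114 mm over their backs; the gripper's body (76 mm by 85 mm) begins 54 mm behind the grasp point. The pads swing forward as they close: fully open they stand 13 mm farther back than shut.
Start: joints at [1.152, 0.628, 0.038, 1.517, -0.027, 0.996, -0.02], TCP at [224.618, -609.97, 303.913] pointing down, gripper open.
Joint ranges: [-3.06, 3.06], [-0.37, 2.12], [-1.25, 1.32], [0.18, 2.47], [-1.1, 4.24], [0.23, 1.98], [-2.94, 2.94]. Speed limits (rad/s): [2.57, 2.57, 3.14, 3.14, 3.14, 3.14, 3.14].

### API

Orientations are given as [roll, pitch, yaw] about the fixed x, y, z axes, in that order (R = Rz(yaw) Ry(pitch) Rx(roll)).
In Python, from cell import ctrl gives the robot as it stands.
- The arm moves only by the tool send_rows, never from a script. Its argument "rows" is a list that holds one entry, the list of rows, each a list of 6 numbers: the shift along the tool's x, y, z in cm, then the turn, a rotation vector about the tool's x, y, z in rad. In form: [[[tx, ty, tz, wx, wy, wz], ...]]. A call has 1 to 10 rows; each row is the pose to reach, as a shift and turn from the pose commanded when the call began, along the tool's axes at that moment; what a row does not reach only later rows make up. A row lasts 1/10 s, in which the tool goes at most 50 mm and 8.59 degrees, less where a joint would pass 70% of its speed; a pose out of reach is approached as far as the arm can. A call with a gripper value outside its range is refused whole. "grip" is the closure in counts, from 0 (fully open) to 255 (shut), set as the call begins (left out, the last holds). The fingers move at their own pace and stop on an object; the grip force is fixed at half the most. Time passes only in rows, so rows that repeat a pose let the fingers close. It gives the time, the measured TCP pose, the force, the opening and the grip force at its end, in the units of the state.
- ctrl.read_state(): the state, without advancing time (a new reading comes with each control period).
- ctrl.get_image(name): name is "scene" or "side" or "wrist"; returns a dict with "pixels" (420x560x3 uint8, red, green, blue), "fx", "fy", "cx", "cy" (pixels), "extrinsics" (4x4, takes a point from camera to world coordinates); the wrist camera has in their place "mount" (4x4, takes a point from camera to tool coordinates, whose origin is the TCP and whose axes are the flange's). Camera axes: x right, y up, looking along -z (the intrinsics and any distortion apply to the point x, -y, -z); pixel columns grow to the right and rows downward; lengths in mm; the calibration is good to about 2 mm. The wrist camera is an equidistant fisheye: a pixel r from the principal point sees the ray r / f radians off the axis. A picture is of the moment at which its call begins: read the wrist's pose just before it. There is no depth.
- ctrl.finish_job(): hands the job in; it is judged then, once.
The state is a dict: "clock": time; "qpos": joint angles; "qd": joint speeds; "tau": joint torques, N m; "eef_pos": TCP position; "tool_rot": TCP orientation; "force": force on the tool from outside, world axes, zero at the start; "torque": the same for the moment, N m; "width": finger opening in mm; "gripper_force": force on a finger pad.
Only numpy, scipy, OpenCV 4.12 (cv2) and the standard library are available. Lean on these libraries where they do the work, as an engineer would, in place of code of your own. Each camera call takes 0.05 s, during which the arm holds its last target. There are 200 camera calls.

## Working session

There is one attempt and no reset: what is moved stays moved. The work goes in short steps, Python scripts to look and compute and a tool call to move; the robot and the scene stay as the last step left them, time stands still between calls to the robot, and variables do not carry over. Pictures are saved under pics/ and viewed, at most 10 in all, crops included, and the job is handed in when it is done.

Besides the shell and the picture viewer there is one more tool, called after "Call:" by a JSON object that holds its "fn" and its "kwargs", one argument or row to a line. send_rows: Moves the arm, as the interface text tells. Its arguments: {"type":"object","properties":{"rows":{"type":"array","items":{"type":"array","items":{"type":"array","items":{"type":"number"}}}},"grip":{"type":"number"}},"required":["rows"]}

```bash
ls; mkdir -p pics; python3 - <<'E'
from cell import ctrl
import cv2,numpy as np,json
s=ctrl.read_state();print(s)
ims={}
for n in("scene","side"):
    d=ctrl.get_image(n);cv2.imwrite(f"pics/{n}0.png",d["pixels"][:,:,::-1])
    print(n,d["fx"],d["cx"],d["cy"],np.round(d["extrinsics"],3).tolist(),d.keys())
E
```

```text
pics
{'clock': 0.0, 'qpos': array([ 1.15219715,  0.62936483,  0.03842186,  1.5183362 , -0.02701959,
        0.99632345, -0.01999422]), 'qd': array([ 1.28278423e-03, -6.34290901e-05,  9.31718540e-04, -3.26302783e-04,
       -5.21251856e-04, -7.56597552e-05,  6.58286402e-04]), 'tau': array([-9.72003090e-05, -5.63412631e+01,  1.22613665e+00, -1.93448675e+01,
        1.10319545e-02,  1.06457365e-02,  1.38419759e-05]), 'eef_pos': array([ 224.47000895, -609.49956788,  302.98664568]), 'tool_rot': array([-3.13967790e+00, -2.45077067e-06,  3.52811267e-01]), 'force': array([ 0.69019293,  1.1676574 , -0.43476861]), 'torque': array([ 0.03874764,  0.00894784, -0.01857619]), 'gripper_force': 0.0, 'width': 85.71993124734749}
scene 383.985290446968 281.01929930278817 204.7697200991349 [[0.835, -0.338, 0.435, 840.597], [0.551, 0.539, -0.638, -503.576], [-0.019, 0.772, 0.636, 538.955], [0.0, 0.0, 0.0, 1.0]] dict_keys(['pixels', 'fx', 'fy', 'cx', 'cy', 'extrinsics'])
side 533.022374842528 288.4138729869587 205.58770239219487 [[-0.812, 0.398, -0.428, -8.242], [-0.584, -0.564, 0.584, 717.365], [-0.009, 0.724, 0.69, 880.604], [0.0, 0.0, 0.0, 1.0]] dict_keys(['pixels', 'fx', 'fy', 'cx', 'cy', 'extrinsics'])
```

View pics/scene0.png

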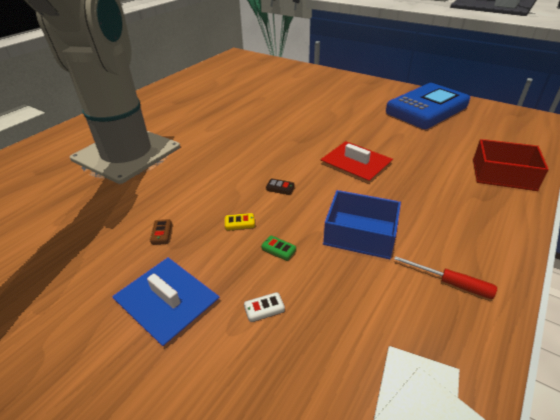

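View pics/side0.png

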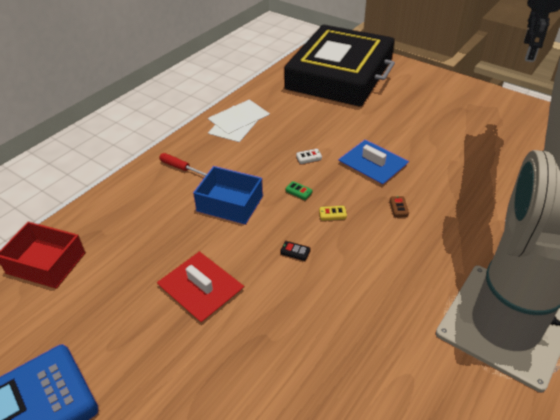

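The scene view shows the yellow remote at about (240,221), the blue lid at (166,299) and the blue box at (362,223). The side view has the same things at (333,213), (374,161) and (229,194). Next I'll fit each pose by matching its silhouette in both views.

```bash
cat > h.py <<'E'
from cell import ctrl
import cv2,numpy as np
from scipy.optimize import minimize
from scipy.spatial.transform import Rotation as R
def proj(d,P):
    E=np.array(d["extrinsics"]);c=(P-E[:3,3])@E[:3,:3];c=c*[1,-1,-1]
    return np.c_[d["fx"]*c[:,0]/c[:,2]+d["cx"],d["fy"]*c[:,1]/c[:,2]+d["cy"]]
def unproj(d,uv,z):
    E=np.array(d["extrinsics"]);r=E[:3,:3]@[(uv[0]-d["cx"])/d["fx"],-(uv[1]-d["cy"])/d["fy"],-1]
    return E[:3,3]+r*(z-E[2,3])/r[2]
def hull(pix,col,seed):
    h=cv2.cvtColor(pix,cv2.COLOR_RGB2HSV)
    lo,hi={"y":((22,120,80),(35,255,255)),"b":((105,120,40),(128,255,255))}[col]
    m=cv2.morphologyEx(cv2.inRange(h,lo,hi),cv2.MORPH_CLOSE,np.ones((3,3)))
    n,l=cv2.connectedComponents(m)
    ys,xs=np.nonzero(l); i=np.argmin((xs-seed[0])**2+(ys-seed[1])**2)
    pts=np.argwhere(l==l[ys[i],xs[i]])[:,::-1]
    return cv2.convexHull(pts.astype(np.float32))[:,0]
def fit(views,size,z0,z1,yaws):
    # views: [(d,hull)] ; match support functions of hulls
    a=np.linspace(0,2*np.pi,72,endpoint=False);U=np.c_[np.cos(a),np.sin(a)].T
    C=np.array([[i*size[0]/2,j*size[1]/2,k] for i in(-1,1) for j in(-1,1) for k in(z0,z1)])
    S=[((h@U).max(0)) for d,h in views]
    def f(p):
        P=R.from_euler("z",p[2]).apply(C)+[p[0],p[1],0]
        return sum((((proj(d,P)@U).max(0)-s)**2).mean() for (d,h),s in zip(views,S))
    c=np.mean([unproj(d,h.mean(0),(z0+z1)/2) for d,h in views],0)
    return min((minimize(f,[c[0],c[1],y],method="Nelder-Mead",options=dict(maxiter=2000,xatol=1e-3,fatol=1e-4)) for y in yaws),key=lambda r:r.fun)
E
python3 - <<'E'
from h import *
d={n:ctrl.get_image(n) for n in("scene","side")}
Y=np.arange(0,3.1,.5)
for nm,col,sd,sz,z0,z1 in [("yel","y",((230,221),(325,213)),(62,36),0,16),("lid","b",((166,325),(374,175)),(142,117),10,15),("box","b",((362,240),(229,205)),(130,105),0,60)]:
    v=[(d[n],hull(d[n]["pixels"],col,s)) for n,s in zip(d,sd)]
    for w in (v,v[:1],v[1:]):
        r=fit(w,sz,z0,z1,Y);print(nm,np.round(r.x,3),round(r.fun,2))
# rough others
for nm,a,b in [("black",(281,186),(295,250)),("green",(279,247),(299,190))]:
    print(nm,unproj(d["scene"],a,10).round(),unproj(d["side"],b,10).round())
E
```

```text
yel [434.204 -61.659   3.839] 11.25
yel [432.36  -60.332   3.833] 5.34
yel [436.032 -63.19    3.882] 5.26
lid [ 4.48699e+02 -2.81044e+02 -1.21000e-01] 7.42
lid [ 448.311 -280.89     3.019] 3.52
lid [ 449.568 -281.9      3.024] 3.82
box [656.701  46.89    3.406] 7.79
box [6.55787e+02 4.71250e+01 2.66000e-01] 4.14
box [658.711  46.196   3.403] 3.32
black [441.  84.  10.] [438.  86.  10.]
green [545. -81.  10.] [543. -80.  10.]
```

```bash
cat >> h.py <<'E'
def go(xyz,yaw):
    """row (cm, rad in tool axes) to a tool-down pose; picks nearest half turn"""
    s=ctrl.read_state();T=R.from_euler("xyz",s["tool_rot"])
    best=None
    for k in(-2,-1,0,1,2):
        w=(T.inv()*R.from_euler("xyz",[np.pi,0,yaw+k*np.pi])).as_rotvec()
        if best is None or np.linalg.norm(w)<np.linalg.norm(best)-1e-6:best=w
    print("t",s["clock"],"row",np.round(np.r_[T.inv().apply(np.array(xyz)-s["eef_pos"])/10,best],3).tolist(),"q7",s["qpos"][6])
E
python3 -c "
from h import *
go([434,-62,260],.698)"
```

```text
t 0.2 row [38.582, -44.15, 4.387, -0.001, -0.0, -0.345] q7 -0.019968847260873092
```

Call:
{"fn": "send_rows", "kwargs": {
  "rows": [
    [[38.6,-44.15,4.4,0,0,-0.345],[38.6,-44.15,4.4,0,0,-0.345],[38.6,-44.15,4.4,0,0,-0.345],[38.6,-44.15,4.4,0,0,-0.345],[38.6,-44.15,4.4,0,0,-0.345],[38.6,-44.15,4.4,0,0,-0.345],[38.6,-44.15,4.4,0,0,-0.345],[38.6,-44.15,4.4,0,0,-0.345],[38.6,-44.15,4.4,0,0,-0.345],[38.6,-44.15,4.4,0,0,-0.345]]
  ],
  "grip": 0
}}

```text
clock: 1.2
eef_pos: [403.3, -142.5, 266.6]
tool_rot: [3.141, -0.0, 0.697]
force: [0.5, -1.1, -0.0]
width: 85.7
gripper_force: 0.0
```

```bash
python3 -c "
from h import *
go([434,-62,260],.698);print(ctrl.read_state()['eef_pos'])"
```

```text
t 1.2 row [7.522, -4.205, 0.657, 0.001, -0.0, -0.001] q7 -0.6609968155175102
[ 403.33819453 -142.53346354  266.56804429]
```

Call:
{"fn": "send_rows", "kwargs": {
  "rows": [
    [[6,-3,0.6,0,0,0],[6,-3,0.6,0,0,0],[6,-3,0.6,0,0,0],[6,-3,0.6,0,0,0],[6,-3,0.6,0,0,0]]
  ]
}}

```text
clock: 1.7
eef_pos: [429.0, -84.2, 260.5]
tool_rot: [3.141, 0.001, 0.695]
force: [-0.2, -0.1, 0.2]
width: 85.8
gripper_force: 0.0
```

```bash
python3 - <<'E'
from h import *
go([434,-62,78],.698)
d=ctrl.get_image("wrist");cv2.imwrite("pics/w1.png",d["pixels"][:,:,::-1]);print({k:np.round(v,3).tolist() for k,v in d.items() if k!="pixels"})
E
```

```text
t 1.7 row [1.818, -1.388, 18.25, 0.0, 0.001, -0.003] q7 -0.8116693176104667
{'fx': 325.192, 'fy': 325.192, 'cx': 278.118, 'cy': 205.55, 'mount': [[0.0, 0.958, 0.286, 73.521], [1.0, -0.0, -0.0, 0.241], [-0.0, 0.286, -0.958, -69.647], [0.0, 0.0, 0.0, 1.0]]}
```

View pics/w1.png

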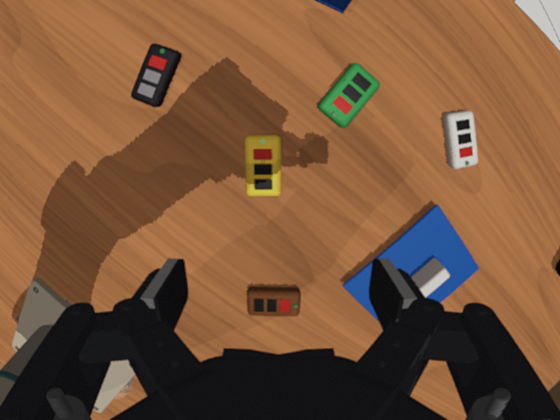

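The wrist view shows the yellow remote's top at columns 246–281 and rows 136–195, in line with the tool's x. There is clear room for the fingers on both sides.

```bash
cat >> h.py <<'E'
def wpix(d,s,uv,z):
    x,y=(np.array(uv)-[d["cx"],d["cy"]])/d["fx"];r=np.hypot(x,y)
    k=np.sin(r)/r;ray=np.array([x*k,-y*k,-np.cos(r)])
    M=np.array(d["mount"]);T=R.from_euler("xyz",s["tool_rot"])
    o=T.apply(M[:3,3])+s["eef_pos"];v=T.apply(M[:3,:3]@ray)
    return o+v*(z-o[2])/v[2]
E
python3 - <<'E'
from h import *
s=ctrl.read_state();d=ctrl.get_image("wrist")
h=hull(d["pixels"],"y",(250,190))
P=np.array([wpix(d,s,p,16)[:2] for p in h]);r=cv2.minAreaRect(P.astype(np.float32));print(h.min(0),h.max(0),r)
print(wpix(d,s,(263.5,166),16))
go([434,-62,100],.698)
E
```

```text
[245. 135.] [280. 195.] ((435.294677734375, -59.82274627685547), (59.83803939819336, 34.06936264038086), 40.42117691040039)
[435.59335909 -60.79344611  16.        ]
t 1.8 row [1.803, -1.401, 16.058, 0.0, 0.0, -0.003] q7 -0.8118564829571663
```

Call:
{"fn": "send_rows", "kwargs": {
  "rows": [
    [[1.97,-1.45,5,0,0,-0.01],[1.97,-1.45,10,0,0,-0.01],[1.97,-1.45,13,0,0,-0.01],[1.97,-1.45,15,0,0,-0.01],[1.97,-1.45,16,0,0,-0.01],[1.97,-1.45,16,0,0,-0.01]]
  ]
}}

```text
clock: 2.4
eef_pos: [434.9, -60.1, 99.4]
tool_rot: [-3.14, 0.001, 0.706]
force: [0.0, -0.1, 0.3]
width: 85.6
gripper_force: 0.0
```

```bash
python3 - <<'E'
from h import *
go([435,-60.5,78],.705)
E
```

```text
t 2.4 row [-0.017, 0.044, 2.138, -0.001, 0.001, 0.001] q7 -1.4769672134108427
```

Call:
{"fn": "send_rows", "kwargs": {
  "rows": [
    [[0,0,1.2,0,0,0],[0,0,2.1,0,0,0],[0,0,2.1,0,0,0]]
  ]
}}

```text
clock: 2.7
eef_pos: [434.8, -60.3, 78.7]
tool_rot: [-3.14, 0.001, 0.706]
force: [-0.6, -0.1, 0.7]
width: 85.2
gripper_force: 0.0
```

Call:
{"fn": "send_rows", "kwargs": {
  "rows": [
    [[0,0,0,0,0,0],[0,0,0,0,0,0],[0,0,0,0,0,0],[0,0,0,0,0,0],[0,0,0,0,0,0],[0,0,0,0,0,0],[0,0,0,0,0,0],[0,0,0,0,0,0]]
  ],
  "grip": 255
}}

```text
clock: 3.5
eef_pos: [435.6, -59.1, 80.3]
tool_rot: [3.14, -0.0, 0.708]
force: [-0.7, 0.5, 7.0]
width: 34.1
gripper_force: 59.6
```

Call:
{"fn": "send_rows", "kwargs": {
  "rows": [
    [[0,0,-2,0,0,0],[0,0,-6,0,0,0],[0,0,-10,0,0,0],[0,0,-14,0,0,0],[0,0,-14,0,0,0],[0,0,-14,0,0,0]]
  ]
}}

```text
clock: 4.1
eef_pos: [435.5, -59.5, 220.2]
tool_rot: [3.14, -0.001, 0.707]
force: [0.0, 0.0, -1.1]
width: 34.1
gripper_force: 60.4
```

```bash
python3 - <<'E'
from h import *
go([657,47,215],.265)
d=ctrl.get_image("wrist");cv2.imwrite("pics/w2.png",d["pixels"][:,:,::-1])
E
```

```text
t 4.1 row [23.758, 6.292, 0.552, 0.002, -0.001, 0.442] q7 -1.434589281551654
```

Call:
{"fn": "send_rows", "kwargs": {
  "rows": [
    [[23.75,6.3,0.5,0,0,0.442],[23.75,6.3,0.5,0,0,0.442],[23.75,6.3,0.5,0,0,0.442],[23.75,6.3,0.5,0,0,0.442],[23.75,6.3,0.5,0,0,0.442],[23.75,6.3,0.5,0,0,0.442],[23.75,6.3,0.5,0,0,0.442],[23.75,6.3,0.5,0,0,0.442],[23.75,6.3,0.5,0,0,0.442]]
  ]
}}

```text
clock: 5.05
eef_pos: [655.5, 46.3, 213.8]
tool_rot: [3.141, 0.002, 0.265]
force: [-0.9, 0.1, -0.2]
width: 34.1
gripper_force: 60.4
```

```bash
python3 - <<'E'
from h import *
go([657,47,92],.265)
d=ctrl.get_image("wrist");cv2.imwrite("pics/w2.png",d["pixels"][:,:,::-1])
E
```

```text
t 5.05 row [0.193, -0.035, 12.181, 0.001, 0.002, 0.0] q7 -1.8195038753308392
```

View pics/w2.png

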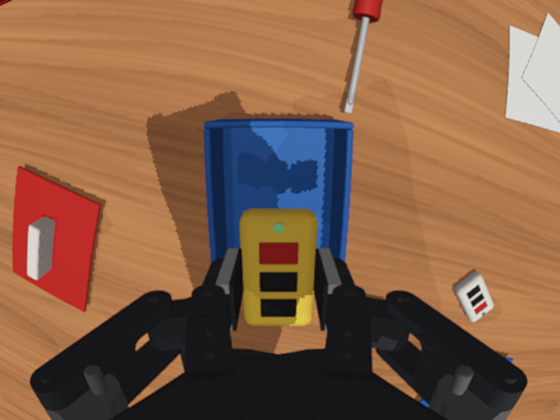

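The remote is held squarely over the box. The box's far rim corners are at (205,122) and (353,121), so I'll use them to check the box's pose.

```bash
python3 - <<'E'
from h import *
s=ctrl.read_state();d=ctrl.get_image("wrist")
a,b=[wpix(d,s,p,60) for p in((205,122),(353,121))]
v=(a-b)[:2];print(a,b,np.linalg.norm(v),np.arctan2(v[1],v[0])-np.pi/2)
u=v/np.linalg.norm(v);print((a+b)[:2]/2+65*np.array([-u[1],u[0]]))
E
```

```text
[707.16752333 112.64596082  60.        ] [734.74917602  13.95904028  60.        ] 102.46880427559826 0.27253238361477417
[658.35734755  45.80637148]
```

Call:
{"fn": "send_rows", "kwargs": {
  "rows": [
    [[0.15,0,4,0,0,0],[0.15,0,8,0,0,0],[0.15,0,11,0,0,0],[0.15,0,12.2,0,0,0],[0.15,0,12.2,0,0,0],[0.15,0,12.2,0,0,0]]
  ]
}}

```text
clock: 5.75
eef_pos: [659.1, 48.1, 93.9]
tool_rot: [3.142, -0.002, 0.266]
force: [0.2, -0.9, -1.2]
width: 34.4
gripper_force: 60.4
```

Call:
{"fn": "send_rows", "kwargs": {
  "rows": [
    [[0,0,0,0,0,0],[0,0,0,0,0,0],[0,0,0,0,0,0],[0,0,0,0,0,0],[0,0,0,0,0,0]]
  ],
  "grip": 105
}}

```text
clock: 6.25
eef_pos: [658.4, 47.9, 92.8]
tool_rot: [3.141, -0.0, 0.266]
force: [-0.5, -0.1, -0.1]
width: 50.2
gripper_force: 0.0
```

Call:
{"fn": "send_rows", "kwargs": {
  "rows": [
    [[0,0,-4,0,0,0],[0,0,-9,0,0,0],[0,0,-13,0,0,0],[0,0,-13,0,0,0]]
  ]
}}

```text
clock: 6.65
eef_pos: [661.4, 49.2, 229.1]
tool_rot: [3.141, -0.012, 0.266]
force: [-0.5, 0.2, 0.2]
width: 50.0
gripper_force: 0.0
```

```bash
python3 - <<'E'
from h import *
d=ctrl.get_image("wrist");cv2.imwrite("pics/w3.png",d["pixels"][:,:,::-1])
go([430,-279,250],-.121)
E
```

```text
t 6.7 row [-30.761, 25.566, -2.577, -0.0, -0.007, 0.387] q7 -1.8150492874161812
```

View pics/w3.png

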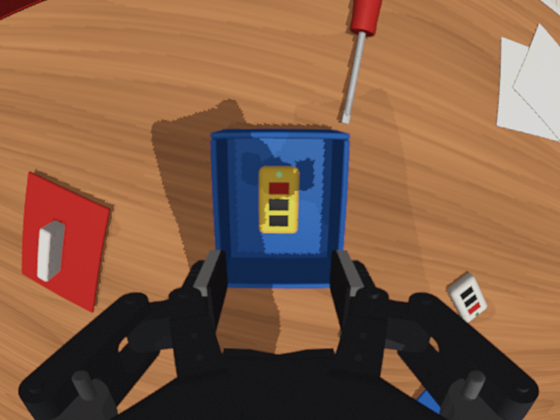

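The yellow remote lies flat inside the box, centred at about (279,200). Next is the lid.

Call:
{"fn": "send_rows", "kwargs": {
  "rows": [
    [[-30.7,25.6,-2.6,0,0,0.387],[-30.7,25.6,-2.6,0,0,0.387],[-30.7,25.6,-2.6,0,0,0.387],[-30.7,25.6,-2.6,0,0,0.387],[-30.7,25.6,-2.6,0,0,0.387],[-30.7,25.6,-2.6,0,0,0.387],[-30.7,25.6,-2.6,0,0,0.387],[-30.7,25.6,-2.6,0,0,0.387],[-30.7,25.6,-2.6,0,0,0.387],[-30.7,25.6,-2.6,0,0,0.387]]
  ],
  "grip": 60
}}

```text
clock: 7.7
eef_pos: [427.6, -281.0, 247.5]
tool_rot: [-3.141, 0.002, -0.126]
force: [0.2, 0.9, -0.2]
width: 65.8
gripper_force: 0.0
```

Call:
{"fn": "send_rows", "kwargs": {
  "rows": [
    [[0,0,0,0,0,0],[0,0,0,0,0,0]]
  ]
}}

```text
clock: 7.9
eef_pos: [430.1, -278.1, 248.1]
tool_rot: [-3.14, 0.0, -0.118]
force: [0.4, 0.3, 0.6]
width: 65.6
gripper_force: 0.0
```

```bash
python3 - <<'E'
from h import *
go([448.5,-281,130],-.121)
s=ctrl.read_state();d=ctrl.get_image("wrist");cv2.imwrite("pics/w4.png",d["pixels"][:,:,::-1])
print(s["eef_pos"],s["tool_rot"])
E
```

```text
t 7.9 row [1.858, 0.086, 11.814, -0.001, 0.0, 0.003] q7 -1.563778873341089
[ 430.14534415 -278.09059444  248.14615475] [-3.14045454e+00  1.22383411e-04 -1.18173703e-01]
```

View pics/w4.png

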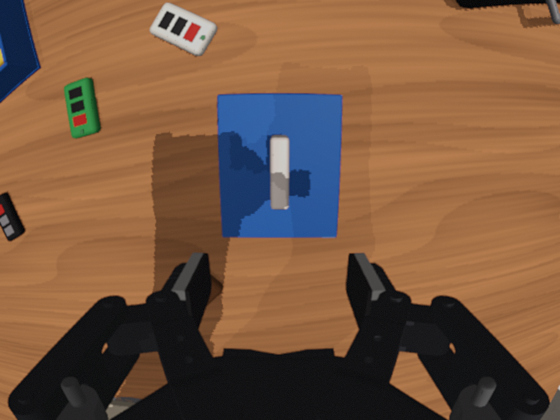

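The lid is square to the tool, with flange corners at (218,95), (341,95), (337,237) and (222,237). Its grip is centred near (280,172).

```bash
python3 - <<'E'
from h import *
s=ctrl.read_state();d=ctrl.get_image("wrist")
h=hull(d["pixels"],"b",(250,220))
P=np.array([wpix(d,s,p,15)[:2] for p in h]);print(cv2.minAreaRect(P.astype(np.float32)))
print(np.mean([wpix(d,s,p,15) for p in((218,95),(341,95),(337,237),(222,237))],0))
go([448.5,-281,130],-.121)
E
```

```text
((450.57708740234375, -280.879150390625), (114.88111877441406, 139.26856994628906), 83.18019104003906)
[ 449.83502814 -281.34022573   15.        ]
t 8.0 row [1.862, 0.052, 11.831, -0.001, 0.0, 0.003] q7 -1.5636509176187543
```

Call:
{"fn": "send_rows", "kwargs": {
  "rows": [
    [[2.0,0.05,4,0,0,0],[2.0,0.05,8,0,0,0],[2.0,0.05,11,0,0,0],[2.0,0.05,13.5,0,0,0],[2.0,0.05,15.4,0,0,0],[2.0,0.05,15.4,0,0,0],[2.0,0.05,15.4,0,0,0]]
  ]
}}

```text
clock: 8.7
eef_pos: [449.6, -281.9, 94.6]
tool_rot: [-3.141, 0.0, -0.12]
force: [0.4, -0.4, -0.3]
width: 65.6
gripper_force: 0.0
```

Call:
{"fn": "send_rows", "kwargs": {
  "rows": [
    [[0,0,0,0,0,0],[0,0,0,0,0,0],[0,0,0,0,0,0],[0,0,0,0,0,0],[0,0,0,0,0,0],[0,0,0,0,0,0],[0,0,0,0,0,0],[0,0,0,0,0,0]]
  ],
  "grip": 255
}}

```text
clock: 9.5
eef_pos: [449.5, -282.9, 95.5]
tool_rot: [3.141, -0.002, -0.121]
force: [-0.8, -0.2, 6.1]
width: 15.1
gripper_force: 60.3
```

Call:
{"fn": "send_rows", "kwargs": {
  "rows": [
    [[0,0,-2,0,0,0],[0,0,-6,0,0,0],[0,0,-10,0,0,0],[0,0,-14,0,0,0],[0,0,-14,0,0,0],[0,0,-14,0,0,0]]
  ]
}}

```text
clock: 10.1
eef_pos: [448.8, -283.1, 235.2]
tool_rot: [3.14, -0.001, -0.122]
force: [0.5, -0.5, -1.9]
width: 14.6
gripper_force: 59.3
```

```bash
python3 - <<'E'
from h import *
go([657.3,46.5,215],.267)
d=ctrl.get_image("wrist");cv2.imwrite("pics/w5.png",d["pixels"][:,:,::-1])
E
```

```text
t 10.1 row [16.682, -35.248, 1.996, 0.001, -0.001, -0.389] q7 -1.5936287536020377
```

View pics/w5.png

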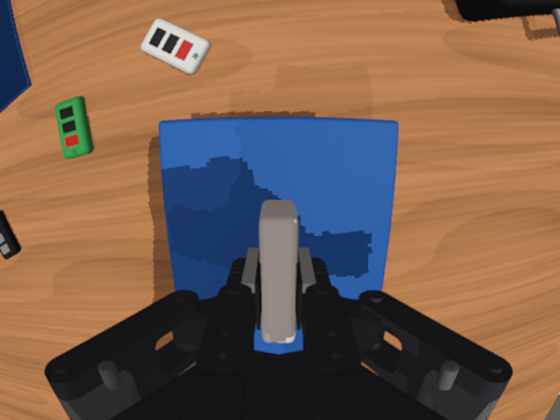

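The lid is held level and square, with its far flange corners at (160,122) and (398,122). I'll carry it over the box.

Call:
{"fn": "send_rows", "kwargs": {
  "rows": [
    [[16.65,-35.25,2,0,0,-0.389],[16.65,-35.25,2,0,0,-0.389],[16.65,-35.25,2,0,0,-0.389],[16.65,-35.25,2,0,0,-0.389],[16.65,-35.25,2,0,0,-0.389],[16.65,-35.25,2,0,0,-0.389],[16.65,-35.25,2,0,0,-0.389],[16.65,-35.25,2,0,0,-0.389],[16.65,-35.25,2,0,0,-0.389],[16.65,-35.25,2,0,0,-0.389]]
  ]
}}

```text
clock: 11.15
eef_pos: [655.8, 48.4, 211.8]
tool_rot: [-3.141, 0.004, 0.271]
force: [0.1, -0.9, -0.7]
width: 14.6
gripper_force: 59.2
```

Call:
{"fn": "send_rows", "kwargs": {
  "rows": [
    [[0,0,0,0,0,0],[0,0,0,0,0,0],[0,0,0,0,0,0]]
  ]
}}

```text
clock: 11.45
eef_pos: [656.6, 45.4, 214.3]
tool_rot: [3.141, 0.001, 0.266]
force: [0.2, -0.3, -1.1]
width: 15.1
gripper_force: 59.2
```

```bash
python3 - <<'E'
from h import *
go([657.3,46.5,148],.267)
s=ctrl.read_state();d=ctrl.get_image("side");cv2.imwrite("pics/s5.png",cv2.resize(d["pixels"][110:240,160:340,::-1],None,fx=3,fy=3))
# lid pose seen from both cameras
v=[]
d2=ctrl.get_image("scene")
z=s["eef_pos"][2]-95
print(s["eef_pos"],s["force"],s["width"],s["tool_rot"])
w=ctrl.get_image("wrist");h=hull(w["pixels"],"b",(200,200))
P=np.array([wpix(w,s,p,z+15) for p in h]);T=R.from_euler("xyz",s["tool_rot"]);L=T.inv().apply(P-s["eef_pos"])
print("far edge tool x",L[:,0].max(),"y range",L[:,1].min(),L[:,1].max())
E
```

```text
t 11.45 row [0.102, -0.09, 6.629, 0.001, 0.001, -0.001] q7 -1.8250453937767217
[656.59586347  45.42002911 214.29387491] [ 0.17084824 -0.32660013 -1.14465012] 15.072740277619475 [3.14089988e+00 8.35913526e-04 2.65823744e-01]
far edge tool x 71.17038831674962 y range -57.02197319398524 56.892036923723644
```

View pics/s5.png

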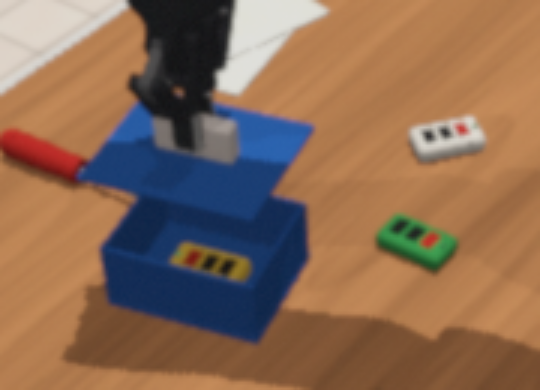

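The side crop shows the lid level over the box, with the remote inside. The lid is centred in the tool: its far edge is 71 mm ahead and it spans ±57 mm in y. I'll lower it now.

Call:
{"fn": "send_rows", "kwargs": {
  "rows": [
    [[0.1,-0.1,3,0,0,0],[0.1,-0.1,5,0,0,0],[0.1,-0.1,5.8,0,0,0],[0.1,-0.1,6.2,0,0,0],[0.1,-0.1,6.5,0,0,0],[0.1,-0.1,6.7,0,0,0],[0.1,-0.1,6.85,0,0,0],[0.1,-0.1,6.85,0,0,0]]
  ]
}}

```text
clock: 12.4
eef_pos: [657.8, 48.3, 146.4]
tool_rot: [3.141, -0.001, 0.268]
force: [0.1, 0.1, -2.5]
width: 14.8
gripper_force: 59.3
```

Call:
{"fn": "send_rows", "kwargs": {
  "rows": [
    [[0,0,0.08,0,0,0],[0,0,0.08,0,0,0]]
  ]
}}

```text
clock: 12.6
eef_pos: [657.9, 48.4, 145.6]
tool_rot: [3.141, -0.001, 0.268]
force: [-0.2, 0.5, -0.5]
width: 14.8
gripper_force: 59.5
```

Call:
{"fn": "send_rows", "kwargs": {
  "rows": [
    [[0,0,0,0,0,0],[0,0,0,0,0,0],[0,0,0,0,0,0],[0,0,0,0,0,0],[0,0,0,0,0,0]]
  ],
  "grip": 80
}}

```text
clock: 13.1
eef_pos: [657.7, 48.4, 145.3]
tool_rot: [3.142, -0.0, 0.268]
force: [-0.0, 0.5, -0.1]
width: 58.7
gripper_force: 0.0
```

Call:
{"fn": "send_rows", "kwargs": {
  "rows": [
    [[0,0,-2,0,0,0],[0,0,-6,0,0,0],[0,0,-10,0,0,0],[0,0,-14,0,0,0],[0,0,-14,0,0,0],[0,0,-14,0,0,0]]
  ]
}}

```text
clock: 13.7
eef_pos: [657.9, 48.4, 286.3]
tool_rot: [3.141, -0.002, 0.268]
force: [-0.2, -0.4, -0.7]
width: 58.5
gripper_force: 0.0
```

```bash
python3 - <<'E'
from h import *
a=ctrl.get_image("side")["pixels"][120:250,170:350,::-1];b=ctrl.get_image("scene")["pixels"][150:280,280:460,::-1]
s=ctrl.read_state();w=ctrl.get_image("wrist");
h=hull(w["pixels"],"b",(230,180));P=np.array([wpix(w,s,p,65)[:2] for p in h]);print(cv2.minAreaRect(P.astype(np.float32)))
c=w["pixels"][90:350,100:460,::-1]
cv2.imwrite("pics/f.png",np.hstack([np.vstack([cv2.resize(a,None,fx=2,fy=2),cv2.resize(b,None,fx=2,fy=2)]),cv2.copyMakeBorder(c,0,260,0,0,0)]))
E
```

```text
((659.11376953125, 48.80006408691406), (139.37159729003906, 114.92262268066406), 15.338332176208496)
```

View pics/f.png

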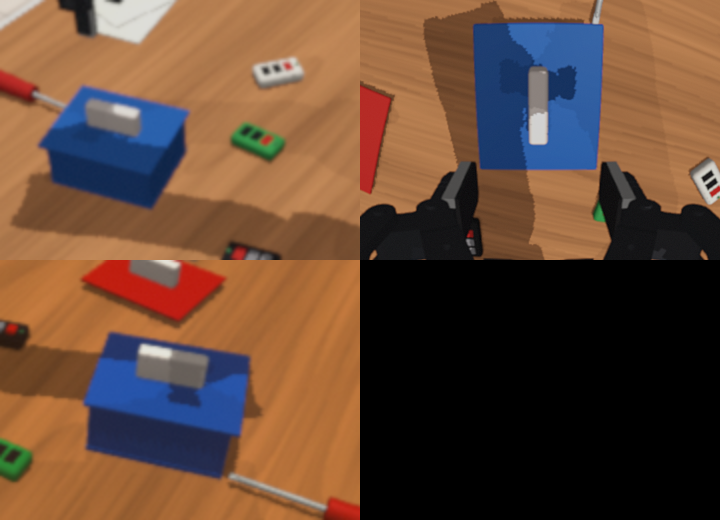

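The lid sits flat and centred on the box in all three views (lid centre (659,49), box (657,47)), and the gripper is clear. I'm handing the job in.

```bash
python3 -c "
from cell import ctrl
print(ctrl.finish_job())"
```

```text
the job is handed in; nothing more can be done
None
```

The yellow remote is in the blue box and the blue lid sits flat and fully down on it; the job was handed in at about 14 s, with the black remote and red lid untouched.

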